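# Pin the bedpan clip's shaft with its hitch pin

## Robot

A 6-joint arm with a two-finger parallel gripper is mounted at the origin on the work surface. World frame = base frame: x ahead of the robot, y to its left, z up, the work surface at z = 0. Lengths are in m, angles in rad, forces in N, time in s.
With the tool pointing down it reaches from about 0.4 to 0.825 m from the base axis. Payload 7 kg.
Tool frame: the origin (TCP) lies on the mounting face of the last link; the fingertips stand 178 mm ahead of it and the grasp point (between the pads) lies arm.grip_depth ahead of it (arm.grip_depth is the distance from the TCP to the grasp point, in m); z points along the fingers, y is the direction in which the jaws open and shut (so a half turn about z gives the same grasp; the last joint's range is limited). The gripper opens to 88 mm and grips with 3 to 60 N. Pads are 19 mm wide; open, the fingers measure 130 mm over their backs; the gripper's body (78 mm by 193 mm) begins 47 mm behind the grasp point.
Start: joints at [-0.854, 0.359, 0.012, 0, -1.224, -0.288], TCP at [0.281, -0.614, 0.405] pointing down, gripper open.
Joint ranges: [-3.07, 3.07], [-1.43, 2.12], [-1.02, 1.25], [-3.03, 1.67], [-3.05, -0], [-3.03, 3.03]. Speed limits (rad/s): [2.39, 2.39, 3.01, 3.14, 3.14, 3.14].

## Interface

Orientations are given as [roll, pitch, yaw] about the fixed x, y, z axes, in that order (R = Rz(yaw) Ry(pitch) Rx(roll)).
In Python, from station import arm gives the robot as it stands.
- The arm moves only by the tool carry_out, never from a script. Its argument "targets" is a list that holds one entry, the list of rows, each a list of 7 numbers: the turn, a rotation vector about the tool's x, y, z in units of 8 degrees (1.0 is 8 degrees), then the shift along the tool's x, y, z in units of 2.5 cm (1.0 is 2.5 cm), then the opening, from -1 (shut) to 1 (fully open). A call has 1 to 20 rows; each row shifts and turns the commanded pose from where the row before left it, along the tool's axes as they then stand; what a row does not reach is not made up. A row lasts 1/8 s, in which the tool goes at most 62.5 mm and 10.7 degrees, less where a joint would pass 70% of its speed; a pose out of reach is approached as far as the arm can. A call with a number of a shift or a turn outside -1 to 1 is refused whole. A call with a gripper value outside its range is refused whole. The fingers move at their own pace and stop on an object; "squeeze" is the grip in N (left out, the last holds). Time passes only in rows, so rows that do not move let the fingers close. It gives the time, the measured TCP pose, the force and the opening at its end, in the units of the state.
- arm.get_state(): the state, without advancing time (a new reading comes with each control period).
- arm.grab_frame(name): name is "scene" or "top"; returns (picture, depth): 384x512x3 uint8, red, green, blue; 384x512 float32, m along the optical axis (not along the pixel's ray), 0 where there is no reading.
- arm.camera_model(name): a dict with "camera_matrix" (3x3 intrinsics, pixels), "distortion" ([k1, k2, p1, p2, k3] as OpenCV has them; the pictures are not rectified), "world_from_camera" (4x4, takes a point from camera to world coordinates). Camera axes: x right, y down, z forward; pixel columns grow to the right and rows downward; lengths in m; the calibration is good to about 2 mm. A picture is of the moment at which its call begins. camera_model takes no time and is no camera call.
- arm.job_done(): hands the job in, once; it reports no verdict.
Trained networks look in the newest picture that a camera, given by its name, has taken for a name from the list of things; names that differ only in an ending like _2 or _b are one class to them, and where a whole thing is asked for, a point or a joint stands for the part that bears it (a point fixed in the world has none). Each returns a list of dicts, best first, with "conf" (0 to 1); they miss things now and then, are a little off and sometimes report something else, mostly with a low value. They report only what shows in the picture. A call takes as long as a camera call. They do not tell look-alikes from the thing itself.
- arm.spot_in(camera, query): "point" ([row, column] in pixels, amid what is visible of it).
- arm.landmark_of(camera, query): "point" ([row, column] in pixels: a listed point, or the origin of a listed thing).
The state is a dict: "t": time; "q": joint angles; "qd": joint speeds; "joint_efforts": joint torques, N m; "eef_pos": TCP position; "ee_rot": TCP orientation; "force": force on the tool from outside, world axes, zero at the start; "moment": the same for the moment, N m; "width": finger opening in m.
Only numpy, scipy, OpenCV 4.12 (cv2) and the standard library are available. Lean on these libraries where they do the work, as an engineer would, in place of code of your own. Each camera call takes 0.05 s, during which the arm holds its last target.

## Task

Take the hitch pin with the orange grip out of its grey block and gently push it down, fully home, through the cross hole near the free end of the bedpan clip's steel shaft, its open loop pointing out over that shaft end. Then swing the sprung loop down over the shaft end until it snaps under the shaft and stays there, and let go. Do not force anything, and leave the other things in the drawer where they are.

Things in the scene. Friction and masses are not known exactly. Their poses are not given: they have to be found in the camera images.
- bracket: Grey bracket fixed to the white drawer bottom, with a level square steel shaft (22 wide, 22 tall) and the chrome bedpan clip hanging from it. Origin: on the drawer bottom under point play_mid. z up; x level along the shaft to its free end. Shaft top z = 75, underside z = 53. The upright block, 50 wide, 78 tall, starts 32 behind the origin. (mm)
- play_mid (a point): Shaft top at the middle of the end play of the shaft's vertical cross hole (through, 10.5 diameter, at y = 0; shaft end 16 beyond the hole centre). The hole's real centre lies anywhere from x = -7 to +7 of this point and is not measured: find it by feel or sight. Friction of 4 N holds the shaft from sliding. Nothing may press on shaft or bracket with over 40 N. (mm)
- pin: Steel hitch pin, 86 g (give or take a third), standing in the grey block. Origin: centre of the flat underside (seat) of its head; z up; x the side to which the loop opens. Shank 9 diameter, down to z = -36, the last 4 tapering to 7 across. Head 16 x 28 x 14 tall; on it a square orange grip, 14 x 14, z = 14 to 38, free to pinch across y. Home: the seat rests on the shaft top. (mm)
- hinge_mid (a point): Middle of the loop's hinge line, which runs along pin y, 7 above the pin's seat. (mm)
- loop (a joint): Loop angle, rad. 0: loop level along pin +x; grows as it swings down; stop at 1.33, nearly along the shank. It stays where left (friction about 0.4 N at the bar). Its bar meets the shaft's end face at about 0.95, must be pressed past the lower edge of the end (near 1.07, some 5 to 12 N downwards), then snaps under the shaft and is held above 1.2.
- bar (a point): Middle of the loop's cross bar, 31 from the hinge line at rest; bar and the two side wires (at pin y = -17 and +17) are 5 thick, polished and, like the tab, slippery (friction 0.2). The bar is sprung lengthways: it can be drawn up to 9 further from the hinge line, at 3 N per mm. (mm)
- tab (a point): Free edge of the loop's orange thumb tab (18 wide, 3 thick), rising aslant from the bar: at loop 0 it is 39 from the pin axis and 14 above the hinge line. Shut fingertips about 26 out from the pin axis, just beyond the shaft end, moved straight down, press bar and tab and close the loop; at the stop the pressed part is about 26 below the shaft top. (mm)
- pin_block: Grey plastic block, 50 x 50 x 42 tall, fixed to the drawer bottom; the pin stands loosely (3 mm play) in its central hole with the seat on the block's top. Origin: centre of the underside. (mm)
- pill_case: teal plastic pill case, 60 x 110 x 20, lying flat (mm). Bystander: leave it alone. Origin: centre of its underside.
- beaker: small glass measuring beaker, 56 across, 70 tall (mm). Bystander: leave it alone. Origin: centre of its underside.
- spoon_rest: green ceramic spoon rest, round dish 90 across, 20 tall (mm). Bystander: leave it alone. Origin: centre of its underside.
- drops: amber dropper bottle, 36 across, 70 tall (mm). Bystander: leave it alone. Origin: centre of its underside.
- spoon: steel spoon, 140 long (mm). Bystander: leave it alone. Origin: centre of its underside.
- balm: white balm jar, 50 across, 40 tall (mm). Bystander: leave it alone. Origin: centre of its underside.
Not all that is in view belongs to the job. Leave any yellow look-alike of the bracket alone.

How it is judged:
By the outcome, as a careful person would: the job done as asked, in the order asked, and still so for the second after the job is handed in, with the robot touching nothing.
It also fails if it takes over 61 s, if anything falls off the work surface, if the arm or the gripper's body presses on something with over 40 N, if the wrist force passes 120 N, or if a joint passes its speed limit or range.

## Working session

There is one attempt and no reset: what is moved stays moved. The work goes in short steps, Python scripts to look and compute and a tool call to move; the robot and the scene stay as the last step left them, time stands still between calls to the robot, and variables do not carry over. Pictures are saved under pics/ and viewed, and the job is handed in when it is done.

Besides the shell and the picture viewer there is one more tool, called as name(argument=value, ...) on one line, values as JSON. carry_out: Moves the arm, as the interface text tells. Its arguments: {"type":"object","properties":{"targets":{"type":"array"},"squeeze":{"type":"number"}},"required":["targets"]}

```bash
ls; mkdir -p pics
cat > h.py <<'E'
import numpy as np, cv2
from station import arm
def snap(n,f):
    im,d=arm.grab_frame(n); np.savez(''+n+'.npz',im=im,d=d); cv2.imwrite('pics/'+f,im[:,:,::-1]); return im,d
def ray(n,rc):
    m=arm.camera_model(n);K=np.array(m['camera_matrix']);D=np.array(m['distortion']);T=np.array(m['world_from_camera'])
    p=cv2.undistortPoints(np.array([[[rc[1],rc[0]]]],float),K,D)[0,0]
    return T[:3,3],T[:3,:3]@np.array([p[0],p[1],1])
def atz(n,rc,z):
    o,v=ray(n,rc); return o+v*(z-o[2])/v[2]
def atd(n,rc,d):
    o,v=ray(n,rc); return o+v*d
def proj(n,P):
    m=arm.camera_model(n);K=np.array(m['camera_matrix']);D=np.array(m['distortion']);T=np.linalg.inv(np.array(m['world_from_camera']))
    r,_=cv2.Rodrigues(T[:3,:3]); p,_=cv2.projectPoints(np.atleast_2d(P).astype(float),r,T[:3,3],K,D); return p[:,0,::-1]
def cloud(n):
    z=np.load(''+n+'.npz');d=z['d'];m=arm.camera_model(n);K=np.array(m['camera_matrix']);D=np.array(m['distortion']);T=np.array(m['world_from_camera'])
    h,w=d.shape;g=np.stack(np.meshgrid(np.arange(w),np.arange(h)),-1).reshape(-1,1,2).astype(float)
    p=cv2.undistortPoints(g,K,D).reshape(h,w,2)
    P=np.concatenate([p,np.ones((h,w,1))],2)*d[...,None]
    return P@T[:3,:3].T+T[:3,3]
E
python3 - <<'E'
from h import *
print(arm.grip_depth); print(arm.get_state())
for n in('scene','top'):
    snap(n,n+'0.png')
    m=arm.camera_model(n);print(n,np.round(m['camera_matrix'],1),np.round(m['world_from_camera'],3))
for n in('scene','top'):
    for q in('pin','bracket','play_mid','hinge_mid','tab','bar','pin_block'):
        try: print(n,q,[(np.round(a['point'],1).tolist(),round(a['conf'],2)) for a in arm.landmark_of(n,q)])
        except Exception as e: print(n,q,e)
E
```

```text
pics
0.1593
{'t': 0.0, 'q': array([-8.53890757e-01,  3.59384939e-01,  1.10639706e-02, -3.34770719e-04,
       -1.22408839e+00, -2.88085154e-01]), 'qd': array([-5.74068108e-04,  1.18411092e-03,  2.13410455e-03,  2.85131977e-03,
        6.99723239e-04, -4.20411320e-05]), 'joint_efforts': array([ 2.41201858e-03, -5.82713914e+01,  2.93052810e+01,  6.99740499e+00,
        6.75927935e-03, -1.61017288e-04]), 'eef_pos': array([ 0.28057308, -0.61371559,  0.4037287 ]), 'ee_rot': array([ 3.13995668e+00, -1.56593642e-04, -2.71288612e+00]), 'force': array([-0.68813316, -0.96505003, -0.58855365]), 'moment': array([ 0.03208338, -0.01267574, -0.03524198]), 'width': 0.08738514695046293}
scene [[426.4   0.  256.6]
 [  0.  426.4 196.4]
 [  0.    0.    1. ]] [[ 0.509  0.621 -0.596  1.194]
 [ 0.861 -0.366  0.354 -0.368]
 [ 0.002 -0.693 -0.721  0.807]
 [ 0.     0.     0.     1.   ]]
top [[390.5   0.  255.6]
 [  0.  390.5 195.4]
 [  0.    0.    1. ]] [[-2.900e-02 -9.850e-01  1.690e-01  4.220e-01]
 [-1.000e+00  3.000e-02  1.000e-03 -8.000e-03]
 [-6.000e-03 -1.690e-01 -9.860e-01  1.158e+00]
 [ 0.000e+00  0.000e+00  0.000e+00  1.000e+00]]
scene pin [([243.4, 172.9], 0.61)]
scene bracket [([288.2, 250.1], 0.94), ([197.7, 292.0], 0.64)]
scene play_mid [([177.1, 292.0], 0.92), ([266.0, 254.6], 0.84), ([304.2, 207.8], 0.72)]
scene hinge_mid [([241.8, 173.0], 0.6)]
scene tab [([253.7, 173.5], 0.41)]
scene bar [([255.7, 172.8], 0.36)]
scene pin_block [([252.0, 178.9], 0.73)]
top pin [([199.0, 335.6], 0.67)]
top bracket [([152.3, 294.2], 0.95), ([211.3, 218.3], 0.81)]
top play_mid [([143.1, 292.7], 0.78), ([211.0, 218.8], 0.72)]
top hinge_mid [([199.5, 335.8], 0.58), ([183.1, 341.3], 0.28)]
top tab [([182.9, 340.2], 0.62)]
top bar [([208.9, 215.6], 0.64), ([172.2, 381.1], 0.63), ([188.4, 331.6], 0.55), ([152.5, 160.6], 0.17)]
top pin_block [([198.1, 331.8], 0.72)]
```

View pics/scene0.png

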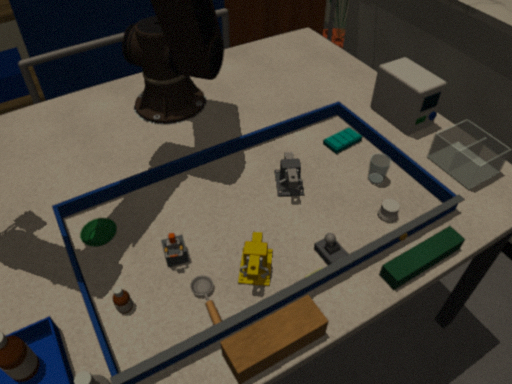

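View pics/top0.png

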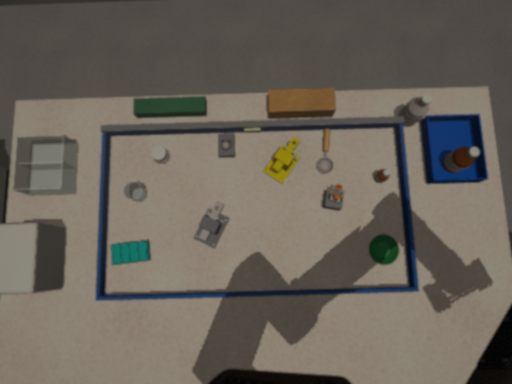

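Run:
```python
import cv2
a=cv2.imread('pics/scene0.png');b=cv2.imread('pics/top0.png')
cv2.imwrite('pics/c1.png',cv2.resize(a[150:330,130:330],None,fx=4,fy=3.3,interpolation=3)[:600,:800])
cv2.imwrite('pics/c2.png',cv2.resize(b[120:250,195:375],None,fx=4.4,fy=4.4,interpolation=3))
```

```text
(no output)
```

View pics/c1.png

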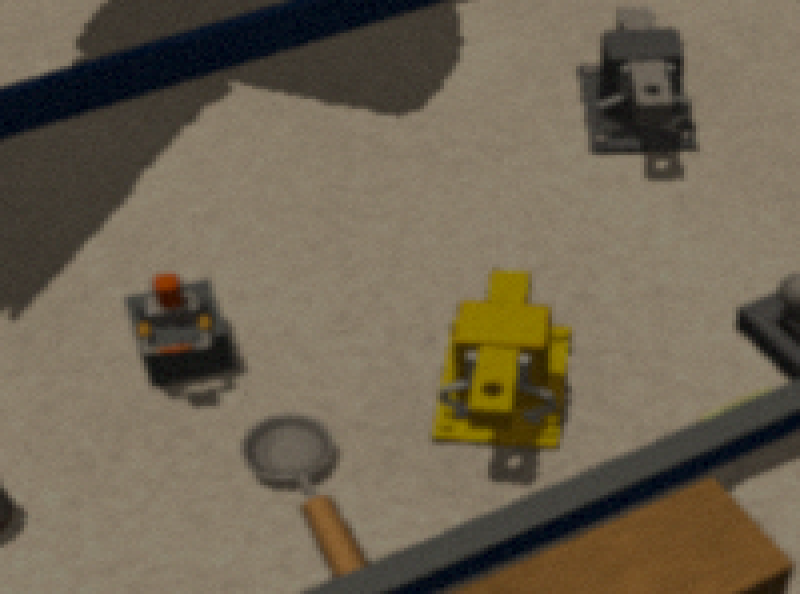

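View pics/c2.png

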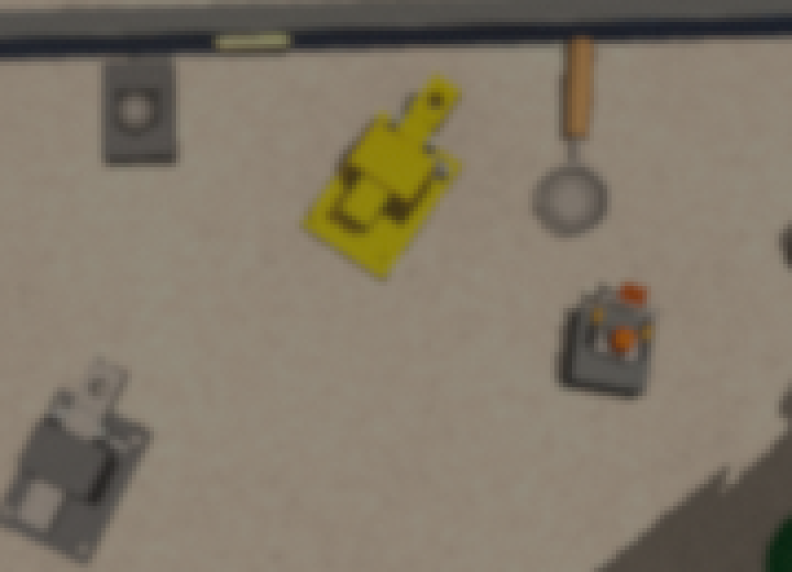

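The wanted things are the pin (orange grip, top ≈[197,337], scene ≈[238,172]) and the grey bracket (top ≈[211,218], scene ≈[177,292]). Two things could be mistaken for the bracket: the yellow look-alike (top [150,290]) and the grey knob block (top [145,227]). I choose the grey bracket, and the crop shows its hole at top ≈[207,217], scene ≈[177,293].

Run:
```python
from h import *
np.set_printoptions(precision=4,suppress=True,linewidth=150)
for n,boxes in (('top',{'br':(200,250,190,235),'pin':(180,212,318,350)}),('scene',{'br':(150,200,272,308),'pin':(228,275,155,195)})):
    C=cloud(n); z=np.load(n+'.npz'); im=z['im'].astype(int)
    print(n,'floor',np.median(C[230:240,240:280,2]) if n=='top' else np.median(C[220:235,200:240,2]))
    for k,(a,b,c,d) in boxes.items():
        P=C[a:b,c:d].reshape(-1,3); I=im[a:b,c:d].reshape(-1,3)
        print(k,np.histogram(P[:,2],bins=np.arange(-.01,.15,.01)))
        if k=='br':
            s=P[(P[:,2]>.066)]; print('high pts',len(s),s.mean(0),s.min(0),s.max(0))
        else:
            o=(I[:,0]>2*I[:,2])&(I[:,0]>1.7*I[:,1]); print(P[o]); 
for n,rc in (('top',(207.3,217)),('scene',(176.7,293.2))): print('hole',n,[atz(n,rc,z) for z in(.075,.08)])
for n,rc in (('top',(211,218.6)),('scene',(177.1,292))): print('pm',n,[atz(n,rc,z) for z in(.075,.08)])
for n,rc in (('top',(199,335.6)),('scene',(243.4,172.9))): print('pin',n,[atz(n,rc,z) for z in(.042,.047)])
```

```text
top floor 0.0006459053756294741
br (array([ 504, 1171,   40,    8,   11,   15,   16,   20,  400,   54,    0,    0,    0,    0,    0]), array([-0.01,  0.  ,  0.01,  0.02,  0.03,  0.04,  0.05,  0.06,  0.07,  0.08,  0.09,  0.1 ,  0.11,  0.12,  0.13,  0.14]))
high pts 472 [0.534  0.1191 0.1021] [ 0.4218 -0.0079  0.0669] [0.5932 0.1562 1.1576]
pin (array([200, 415,  16,  18,  31, 220,  80,  11,  18,  11,   0,   0,   0,   0,   0]), array([-0.01,  0.  ,  0.01,  0.02,  0.03,  0.04,  0.05,  0.06,  0.07,  0.08,  0.09,  0.1 ,  0.11,  0.12,  0.13,  0.14]))
[[ 0.6336 -0.2403  0.0609]
 [ 0.6342 -0.2438  0.0576]
 [ 0.6326 -0.2392  0.0516]
 [ 0.6318 -0.2412  0.0554]
 [ 0.6318 -0.2442  0.055 ]
 [ 0.6313 -0.2467  0.0568]
 [ 0.631  -0.2492  0.0582]
 [ 0.6296 -0.2419  0.0515]
 [ 0.4218 -0.0079  1.1576]
 [ 0.6296 -0.2479  0.0504]
 [ 0.6289 -0.25    0.0537]
 [ 0.6266 -0.2476  0.0507]
 [ 0.626  -0.2498  0.0539]
 [ 0.6014 -0.2285  0.0813]
 [ 0.6016 -0.2316  0.0797]
 [ 0.6006 -0.2332  0.0854]
 [ 0.5992 -0.2262  0.0779]
 [ 0.5982 -0.2279  0.0836]
 [ 0.5986 -0.2312  0.081 ]
 [ 0.5987 -0.2343  0.0796]
 [ 0.5991
[... 2297 characters left out ...]
0.2397  0.0573]
 [ 0.6317 -0.2519  0.0563]
 [ 0.6334 -0.2501  0.057 ]
 [ 0.6357 -0.2485  0.0587]
 [ 0.6349 -0.2462  0.0561]
 [ 0.6382 -0.2448  0.0591]
 [ 0.6385 -0.2428  0.058 ]
 [ 0.6381 -0.2405  0.056 ]
 [ 0.6181 -0.2474  0.0332]]
hole top [array([0.5775, 0.1024, 0.075 ]), array([0.5768, 0.1019, 0.08  ])]
hole scene [array([0.5758, 0.1051, 0.075 ]), array([0.58  , 0.1019, 0.08  ])]
pm top [array([0.5669, 0.098 , 0.075 ]), array([0.5662, 0.0976, 0.08  ])]
pm scene [array([0.5755, 0.1017, 0.075 ]), array([0.5797, 0.0985, 0.08  ])]
pin top [array([ 0.5962, -0.2376,  0.042 ]), array([ 0.5954, -0.2365,  0.047 ])]
pin scene [array([ 0.5918, -0.2303,  0.042 ]), array([ 0.5958, -0.2312,  0.047 ])]
```

```bash
python3 - <<'E'
from h import *
np.set_printoptions(precision=4,suppress=True,linewidth=150)
# rectified orthographic views at z=0.075 for bracket; z=.08 for grip
for n in('top','scene'):
    im=np.load(n+'.npz')['im']
    for k,(cx,cy,z) in {'br':(.56,.10,.075),'pin':(.61,-.235,.055)}.items():
        s=np.arange(-.06,.06,.0002)
        X,Y=np.meshgrid(cx+s[::-1],cy+s[::-1],indexing='ij') # row down = -x ; col right = -y
        p=proj(n,np.stack([X,Y,np.full_like(X,z)],-1).reshape(-1,3)).reshape(X.shape+(2,)).astype(np.float32)
        o=cv2.remap(im,p[...,1],p[...,0],cv2.INTER_CUBIC)
        for i in range(0,600,50): cv2.putText(o,'%.0f'%(1000*(cx+s[::-1][i])),(0,i+4),0,.35,(255,255,0));cv2.putText(o,'%.0f'%(1000*(cy+s[::-1][i])),(i-8,595),0,.35,(255,255,0))
        o=np.clip(o.astype(float)*1.8,0,255).astype(np.uint8)
        cv2.imwrite(f'pics/o_{n}_{k}.png',o[:,:,::-1])
E
python3 -c "
import cv2,numpy as np
for k in('br','pin'):
    cv2.imwrite('pics/oo_%s.png'%k,cv2.resize(np.hstack([cv2.imread('pics/o_%s_%s.png'%(n,k))[60:,:] for n in('top','scene')]),(800,360)))"
```

```text
(no output)
```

View pics/o_top_br.png

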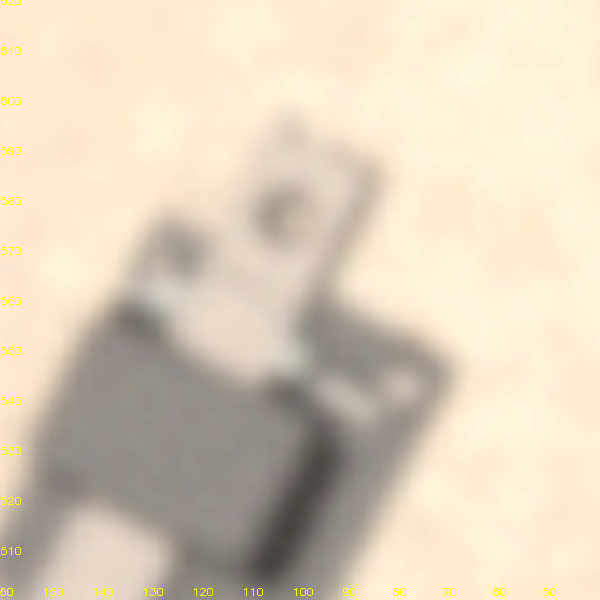

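View pics/o_scene_br.png

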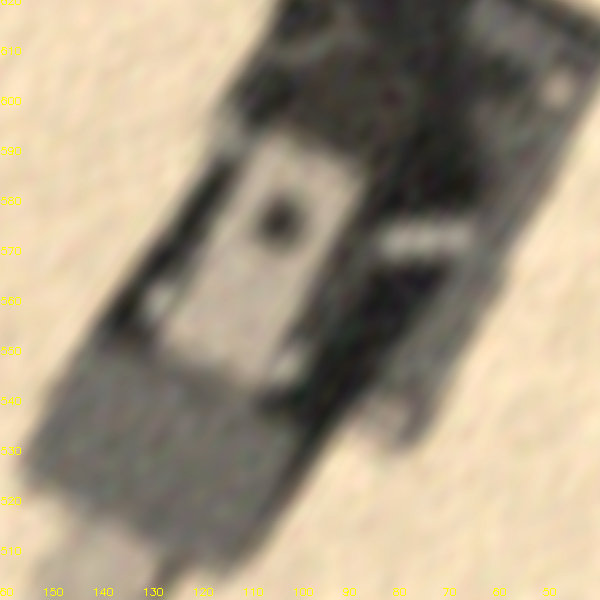

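View pics/oo_pin.png

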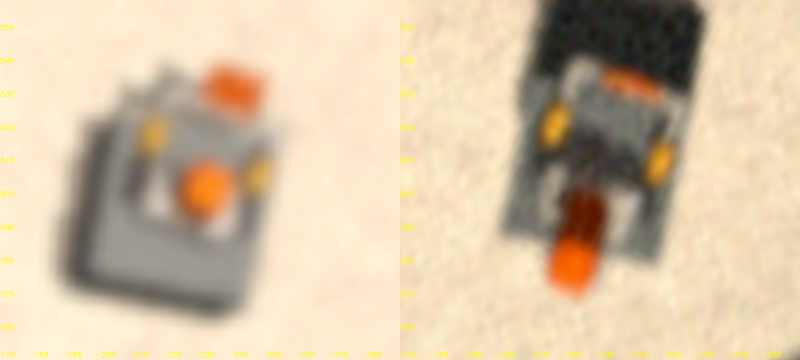

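Top and scene agree on the hole: (0.577,0.104) and (0.576,0.105). The shaft points at about -25.7° and the pin's loop at about -20.7°. Next I work out the reach to the pin.

```bash
cat >> h.py <<'E'
from scipy.spatial.transform import Rotation as Ro
def plan(p,rpy):
    s=arm.get_state(); R0=Ro.from_euler('xyz',s['ee_rot']); R1=Ro.from_euler('xyz',rpy)
    rv=(R0.inv()*R1).as_rotvec(); sh=R1.inv().apply(np.array(p)-s['eef_pos'])
    print('turn units',np.round(np.degrees(rv)/8,3),'then shift units',np.round(sh/.025,3),'F',np.round(s['force'],2),'w',round(s['width'],4),'t',round(s['t'],2))
E
python3 - <<'E'
from h import *
plan([.597,-.231,.30],[np.pi,0,-.36+np.pi]); print(atz('top',(175,381),.07))
E
```

```text
turn units [-0.     0.     5.649] then shift units [-6.449 18.791  4.188] F [-0.    0.29  0.19] w 0.0879 t 0.8
[ 0.65712747 -0.36551326  0.07      ]
```

carry_out(targets=[[[0,0,0.9415,0,0,0,1],[0,0,0.9415,0,0,0,1],[0,0,0.9415,0,0,0,1],[0,0,0.9415,0,0,0,1],[0,0,0.9415,0,0,0,1],[0,0,0.9415,0,0,0,1],[0,0,0,-0.34,0.99,0.2,1],[0,0,0,-0.34,0.99,0.2,1],[0,0,0,-0.34,0.99,0.2,1],[0,0,0,-0.34,0.99,0.2,1],[0,0,0,-0.34,0.99,0.2,1],[0,0,0,-0.34,0.99,0.2,1],[0,0,0,-0.34,0.99,0.2,1],[0,0,0,-0.34,0.99,0.2,1],[0,0,0,-0.34,0.99,0.2,1],[0,0,0,-0.34,0.99,0.2,1],[0,0,0,-0.34,0.99,0.2,1],[0,0,0,-0.34,0.99,0.2,1],[0,0,0,-0.34,0.99,0.2,1],[0,0,0,-0.34,0.99,0.2,1]]])

```text
t: 3.3
eef_pos: [0.5146, -0.3308, 0.3347]
ee_rot: [-3.142, 0.0, 2.782]
force: [1.1, 0.7, -0.3]
width: 0.0877
```

Run:
```python
from h import *
plan([.597,-.231,.2375],[np.pi,0,-.36+np.pi])
im,d=snap('scene','s1.png')
cv2.imwrite('pics/s1c.png',cv2.resize(im[170:290,110:250,::-1],None,fx=5,fy=5,interpolation=3))
```

```text
turn units [-0.     0.003  0.001] then shift units [-1.679  4.898  3.887] F [ 1.07  0.65 -0.34] w 0.0877 t 3.3
```

View pics/s1c.png

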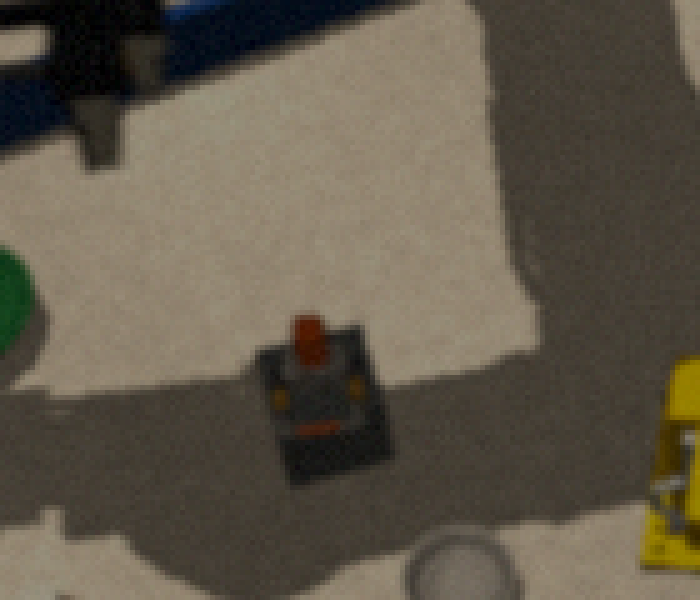

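The fingers (crop upper left, ~(100,140)) are well above the pin (~(312,340)) and aligned with it. Next I centre over the pin, then look.

carry_out(targets=[[[0,0,0,-0.336,0.98,0.2,1],[0,0,0,-0.336,0.98,0.2,1],[0,0,0,-0.336,0.98,0.2,1],[0,0,0,-0.336,0.98,0.2,1],[0,0,0,-0.336,0.98,0.2,1],[0,0,0,0,0,0,1],[0,0,0,0,0,0,1]]])

```text
t: 4.22
eef_pos: [0.5966, -0.2314, 0.3095]
ee_rot: [-3.141, -0.0, 2.782]
force: [-0.5, -0.8, 0.5]
width: 0.0875
```

Run:
```python
from h import *
plan([.597,-.231,.2375],[np.pi,0,-.36+np.pi])
im,d=snap('scene','s2.png')
cv2.imwrite('pics/s2c.png',cv2.resize(im[170:290,110:250,::-1],None,fx=5,fy=5,interpolation=3))
```

```text
turn units [-0.001 -0.003  0.003] then shift units [-0.008  0.02   2.88 ] F [-0.53 -0.78  0.49] w 0.0875 t 4.22
```

View pics/s2c.png

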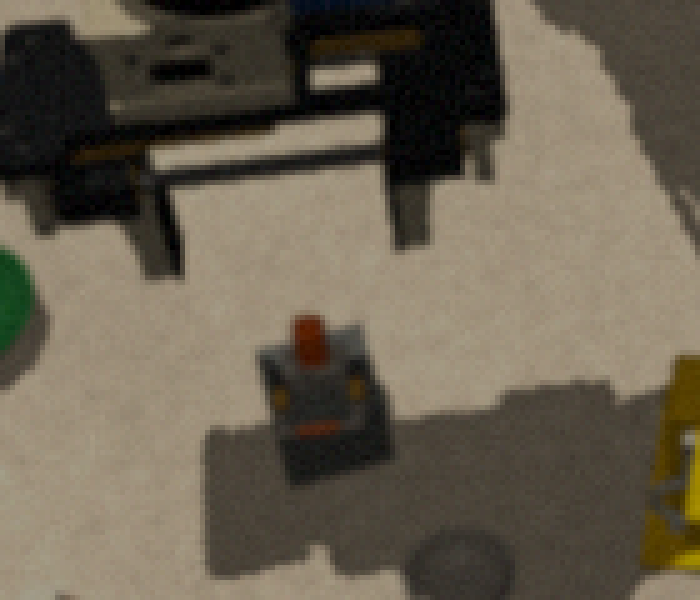

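carry_out(targets=[[[0,0,0,0,0,0.72,1],[0,0,0,0,0,0.72,1],[0,0,0,0,0,0.72,1],[0,0,0,0,0,0.72,1],[0,0,0,0,0,0,1],[0,0,0,0,0,0,-0.4],[0,0,0,0,0,0,-0.4],[0,0,0,0,0,0,-0.4],[0,0,0,0,0,0,-0.4],[0,0,0,0,0,0,-0.4]]], squeeze=12)

```text
t: 5.52
eef_pos: [0.5965, -0.2316, 0.2379]
ee_rot: [3.142, 0.0, 2.782]
force: [-0.6, -0.1, -0.2]
width: 0.0429
```

Run:
```python
from h import *
plan([.597,-.231,.2375],[np.pi,0,-.36+np.pi])
im,d=snap('scene','s3.png')
cv2.imwrite('pics/s3c.png',cv2.resize(im[170:290,110:250,::-1],None,fx=5,fy=5,interpolation=3))
```

```text
turn units [0.001 0.002 0.   ] then shift units [-0.009  0.031  0.015] F [-0.59 -0.15 -0.21] w 0.0429 t 5.53
```

View pics/s3c.png

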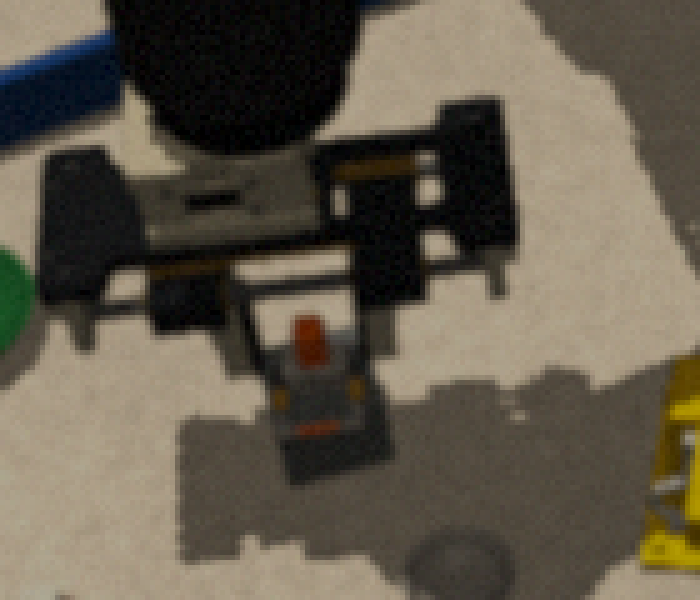

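The grip (crop (312,340)) sits centred between the fingers, so I close.

carry_out(targets=[[[0,0,0,0,0,0,-1],[0,0,0,0,0,0,-1],[0,0,0,0,0,0,-1],[0,0,0,0,0,0,-1],[0,0,0,0,0,0,-1]]], squeeze=15)

```text
t: 6.2
eef_pos: [0.5965, -0.2317, 0.2377]
ee_rot: [3.142, 0.0, 2.782]
force: [-1.0, -0.2, -0.5]
width: 0.0139
```

carry_out(targets=[[[0,0,0,0,0,-0.4,-1],[0,0,0,0,0,-0.6,-1],[0,0,0,0,0,-0.6,-1],[0,0,0,0,0,-0.6,-1],[0,0,0,0,0,-0.6,-1],[0,0,0,0,0,-0.6,-1],[0,0,0,0,0,-0.6,-1],[0,0,0,0,0,0,-1],[0,0,0,0,0,0,-1]]], squeeze=20)

```text
t: 7.32
eef_pos: [0.5963, -0.2315, 0.3372]
ee_rot: [3.142, -0.001, 2.782]
force: [-0.2, 0.6, -0.9]
width: 0.0139
```

Run:
```python
from h import *
h=np.array([.5765,.1045]); 
plan([h[0],h[1],.1193+.075+.12],[np.pi,0,-.45+np.pi])
im,d=snap('scene','s4.png')
cv2.imwrite('pics/s4c.png',cv2.resize(im[120:260,110:250,::-1],None,fx=4.2,fy=4.2,interpolation=3))
```

```text
turn units [ 0.    -0.005  0.644] then shift units [ 6.56  11.759  0.915] F [-0.15  0.57 -0.95] w 0.0139 t 7.33
```

View pics/s4c.png

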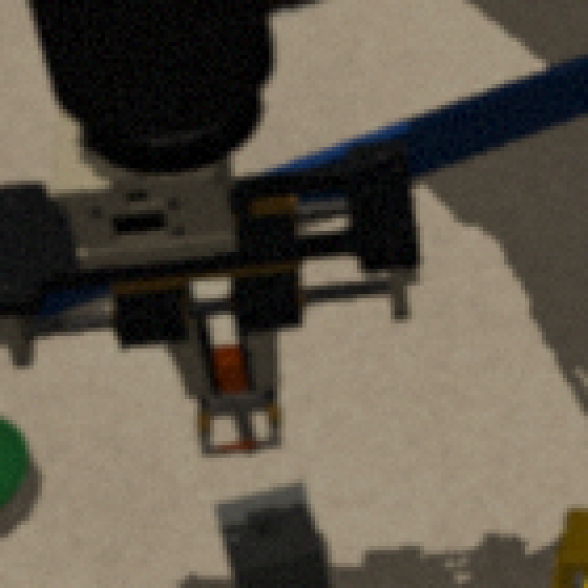

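The pin is out, held upright, with the loop level towards the viewer (crop ~(240,440)). Next I carry it over the hole.

carry_out(targets=[[[0,0,0.644,0,0,0,-1],[0,0,0,0.547,0.98,0,-1],[0,0,0,0.547,0.98,0,-1],[0,0,0,0.547,0.98,0,-1],[0,0,0,0.547,0.98,0,-1],[0,0,0,0.547,0.98,0,-1],[0,0,0,0.547,0.98,0,-1],[0,0,0,0.547,0.98,0,-1],[0,0,0,0.547,0.98,0,-1],[0,0,0,0.547,0.98,0,-1],[0,0,0,0.547,0.98,0,-1],[0,0,0,0.547,0.98,0,-1],[0,0,0,0.547,0.98,0,-1],[0,0,0,0,0,0.4,-1],[0,0,0,0,0,0,-1],[0,0,0,0,0,0,-1]]])

```text
t: 9.38
eef_pos: [0.5766, 0.1037, 0.3274]
ee_rot: [-3.141, -0.0, 2.691]
force: [0.6, -0.7, -0.6]
width: 0.0139
```

Run:
```python
from h import *
h=np.array([.5765,.1045]); 
plan([h[0],h[1],.1957+.075+.04],[np.pi,0,-.45+np.pi])
im,d=snap('scene','s5.png')
for q in ('pin','hinge_mid','play_mid'): print(q,[(np.round(a['point'],1).tolist(),round(a['conf'],2)) for a in arm.landmark_of('scene',q)])
cv2.imwrite('pics/s5c.png',cv2.resize(np.clip(im[120:210,240:350,::-1]*1.6,0,255).astype(np.uint8),None,fx=6.5,fy=6.5,interpolation=3))
```

```text
turn units [-0.005 -0.003 -0.004] then shift units [0.017 0.025 0.666] F [ 0.61 -0.71 -0.57] w 0.0139 t 9.38
pin [([158.7, 294.5], 0.59)]
hinge_mid [([157.4, 296.7], 0.62)]
play_mid [([175.0, 289.5], 0.97), ([266.4, 252.1], 0.74)]
```

View pics/s5c.png

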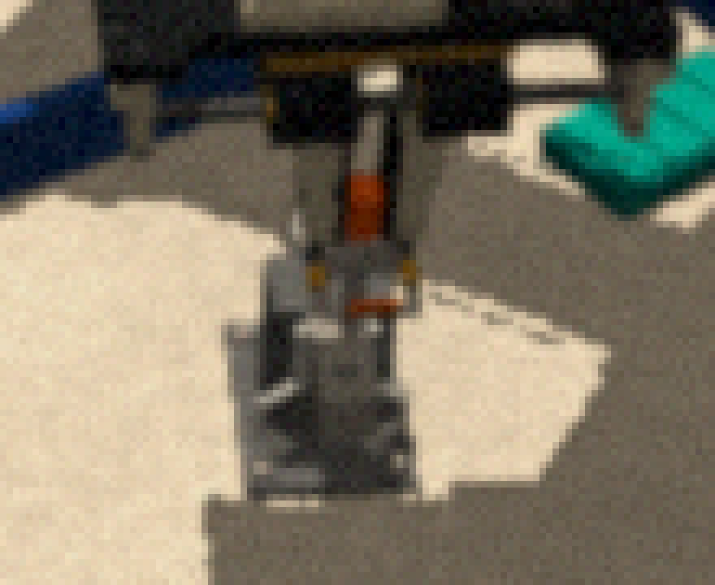

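Run:
```python
from h import *
im=np.load('scene.npz')['im']
a,b,c,d=145,192,275,320; f=12
o=cv2.resize(np.clip(im[a:b,c:d,::-1]*2.2,0,255).astype(np.uint8),None,fx=f,fy=f,interpolation=3)
t=-.45; X=np.array([np.cos(t),np.sin(t),0]);Y=np.array([-np.sin(t),np.cos(t),0])
def dr(P,col):
    p=proj('scene',P); p=((p-[a,c]+.5)*f); cv2.polylines(o,[p[:,::-1].astype(int)],False,col,1)
s=arm.get_state()['eef_pos']; O=np.array([s[0],s[1],s[2]-.1957])
dr([O,O+[0,0,-.036]],(0,0,255))
dr([O+.008*X+.014*Y,O+.008*X-.014*Y,O-.008*X-.014*Y],(255,0,255))
dr([O+.031*X+.017*Y+[0,0,.007],O+.031*X-.017*Y+[0,0,.007],O-.017*Y+[0,0,.007]],(0,255,255))
H=np.array([.5765,.1045,.075])
dr([H+.016*X+.011*Y-.03*X,H+.016*X+.011*Y,H+.016*X-.011*Y,H+.016*X-.011*Y-.03*X],(0,255,0))
E=H+.016*X
dr([E+.011*Y,E+.011*Y+[0,0,-.022],E-.011*Y+[0,0,-.022],E-.011*Y],(0,255,0))
cv2.imwrite('pics/s5d.png',o)
```

```text
(no output)
```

View pics/s5d.png

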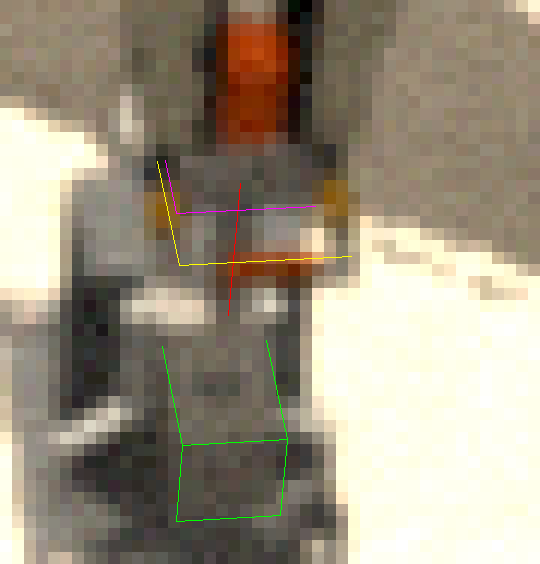

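```bash
cat > ov.py <<'E'
from h import *
def ov(src,O,t,box,f,out,H=None,tilt=None):
    im=cv2.imread('pics/'+src)
    a,b,c,d=box
    o=cv2.resize(np.clip(im[a:b,c:d]*2.2,0,255).astype(np.uint8),None,fx=f,fy=f,interpolation=cv2.INTER_CUBIC)
    X=np.array([np.cos(t),np.sin(t),0]);Y=np.array([-np.sin(t),np.cos(t),0]);Z=np.array([0,0,1.])
    def dr(P,col):
        p=proj('scene',np.array(P)); p=((p-[a,c]+.5)*f); cv2.polylines(o,[p[:,::-1].astype(int)],False,col,1)
    q=lambda x,y,z:O+(x*X+y*Y+z*Z)/1000
    dr([q(0,0,0),q(0,0,-36)],(0,0,255))
    dr([q(7,-7,38),q(7,7,38),q(7,7,14),q(7,-7,14),q(7,-7,38)],(255,255,0))
    dr([q(8,-14,14),q(8,14,14),q(8,14,0),q(8,-14,0),q(8,-14,14)],(255,0,255))
    dr([q(0,-17,7),q(31,-17,7),q(31,17,7),q(0,17,7)],(0,255,255))
    dr([q(39,-9,21),q(39,9,21)],(0,128,255))
    if H is not None:
        H=np.array(H);g=lambda x,y,z:H+(x*X+y*Y+z*Z)/1000
        dr([g(-14,-11,0),g(16,-11,0),g(16,11,0),g(-14,11,0)],(0,255,0))
        dr([g(16,-11,0),g(16,-11,-22),g(16,11,-22),g(16,11,0)],(0,255,0))
        a_=np.linspace(0,6.28,30);dr([g(5.25*np.cos(i),5.25*np.sin(i),0) for i in a_],(0,255,0))
    cv2.imwrite('pics/'+out,o)
E
python3 - <<'E'
from ov import *
ov('s3.png',np.array([.5965,-.2316,.042]),-.36,(225,275,150,200),12,'v3.png')
ov('s5.png',np.array([.5766,.1037,.3274-.1957]),-.45,(145,192,275,320),12,'v5.png',[.5765,.1045,.075])
E
```

```text
(no output)
```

View pics/v3.png

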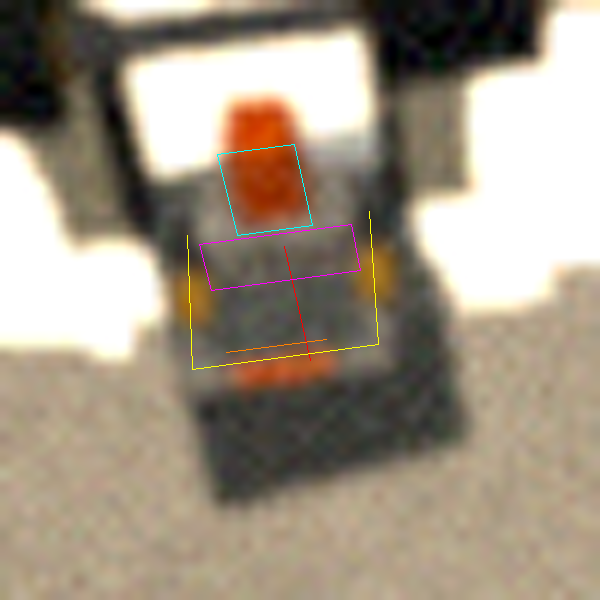

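View pics/v5.png

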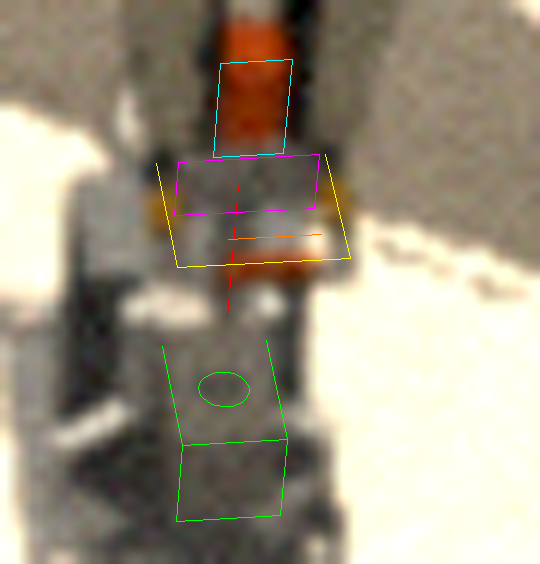

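The model overlays match both the grip edges and the hole (drawn circle at (224,389), hole seen at (222,385) in the zoom). Now down to just above the shaft, then into contact gently.

carry_out(targets=[[[0,0,0,0.017,0.025,0.25,-1],[0,0,0,0,0,0.25,-1],[0,0,0,0,0,0.2,-1],[0,0,0,0,0,0,-1],[0,0,0,0,0,0.06,-1],[0,0,0,0,0,0.06,-1],[0,0,0,0,0,0.04,-1],[0,0,0,0,0,0,-1]]])

```text
t: 10.58
eef_pos: [0.5765, 0.1052, 0.3064]
ee_rot: [3.141, 0.0, 2.692]
force: [0.6, -0.1, 1.8]
width: 0.0139
```

Run:
```python
from h import *
h=np.array([.5765,.1045]); 
plan([h[0],h[1],.1957+.075],[np.pi,0,-.45+np.pi])
```

```text
turn units [0.002 0.002 0.002] then shift units [-0.011 -0.027  1.429] F [ 0.58 -0.1   1.79] w 0.0139 t 10.57
```

carry_out(targets=[[[0,0,0,0,-0.02,0.05,-1],[0,0,0,0,0,0,-1]]])

```text
t: 10.82
eef_pos: [0.5761, 0.1046, 0.3048]
ee_rot: [-3.141, -0.0, 2.692]
force: [-0.9, -0.2, -1.2]
width: 0.0135
```

carry_out(targets=[[[0,0,0,0,0,0.06,-1],[0,0,0,0,0,0,-1]]])

```text
t: 11.08
eef_pos: [0.5761, 0.1047, 0.303]
ee_rot: [-3.141, -0.001, 2.692]
force: [-1.2, -0.4, -1.1]
width: 0.0134
```

carry_out(targets=[[[0,0,0,0,0,0.06,-1],[0,0,0,0,0,0.06,-1],[0,0,0,0,0,0,-1]]])

```text
t: 11.45
eef_pos: [0.5761, 0.1047, 0.3001]
ee_rot: [-3.141, -0.0, 2.692]
force: [-0.8, -0.4, -1.1]
width: 0.014
```

Run:
```python
from ov import *
s=arm.get_state();print(np.round(s['force'],2),np.round(s['moment'],3),s['eef_pos'])
snap('scene','s6.png')
p=s['eef_pos'];ov('s6.png',np.array([p[0],p[1],p[2]-.1957]),-.45,(145,192,275,320),12,'v6.png',[.5765,.1045,.075])
```

```text
[-0.8  -0.42 -1.15] [-0.335  0.329  0.031] [0.57612966 0.10470752 0.30010064]
```

View pics/v6.png

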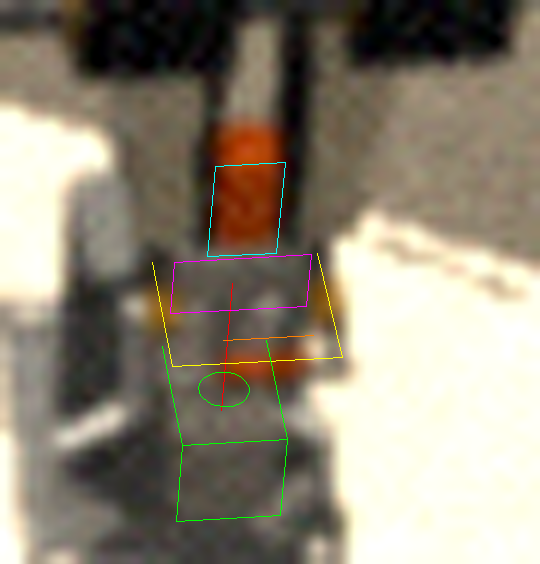

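The pin is in the hole about 7 mm with no push back. Carrying on down in small steps.

carry_out(targets=[[[0,0,0,0,0,0.08,-1],[0,0,0,0,0,0.08,-1],[0,0,0,0,0,0.08,-1],[0,0,0,0,0,0,-1]]])

```text
t: 12.0
eef_pos: [0.5762, 0.1047, 0.2941]
ee_rot: [-3.141, -0.0, 2.692]
force: [-0.7, -1.2, -1.4]
width: 0.0141
```

carry_out(targets=[[[0,0,0,0,0,0.08,-1],[0,0,0,0,0,0.08,-1],[0,0,0,0,0,0.08,-1],[0,0,0,0,0,0.08,-1],[0,0,0,0,0,0,-1]]])

```text
t: 12.62
eef_pos: [0.5761, 0.1047, 0.2861]
ee_rot: [-3.141, -0.0, 2.692]
force: [-1.8, -1.9, -2.3]
width: 0.014
```

carry_out(targets=[[[0,0,0,0,0,0.08,-1],[0,0,0,0,0,0.08,-1],[0,0,0,0,0,0.08,-1],[0,0,0,0,0,0.08,-1],[0,0,0,0,0,0,-1]]])

```text
t: 13.25
eef_pos: [0.5762, 0.1047, 0.278]
ee_rot: [-3.141, -0.0, 2.692]
force: [-2.3, -2.5, -2.5]
width: 0.014
```

carry_out(targets=[[[0,0,0,0.005,-0.015,0,-1],[0,0,0,0,0,0.08,-1],[0,0,0,0,0,0.06,-1],[0,0,0,0,0,0.06,-1],[0,0,0,0,0,0,-1]]])

```text
t: 13.88
eef_pos: [0.576, 0.1045, 0.2733]
ee_rot: [3.142, 0.0, 2.692]
force: [-2.2, -1.0, -1.4]
width: 0.0139
```

carry_out(targets=[[[0,0,0,0.005,-0.005,0.04,-1],[0,0,0,0,0,0.03,-1],[0,0,0,0,0,0.03,-1],[0,0,0,0,0,0,-1]]])

```text
t: 14.38
eef_pos: [0.5759, 0.1045, 0.2709]
ee_rot: [3.141, 0.0, 2.692]
force: [-1.3, -2.0, -1.0]
width: 0.0139
```

carry_out(targets=[[[0,0,0,0,0,0.03,-1],[0,0,0,0,0,0.02,-1],[0,0,0,0,0,0,-1]]])

```text
t: 14.75
eef_pos: [0.5759, 0.1045, 0.2705]
ee_rot: [3.141, 0.001, 2.692]
force: [-2.7, -0.6, 6.4]
width: 0.0138
```

The push-back rose to 6.4 N at exactly the expected home height (TCP 0.2705 against 0.2707 predicted). A look before letting go.

Run:
```python
from ov import *
s=arm.get_state();p=s['eef_pos'];snap('scene','s7.png')
ov('s7.png',np.array([p[0],p[1],p[2]-.1957]),-.45,(145,192,275,320),12,'v7.png')
```

```text
(no output)
```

View pics/v7.png

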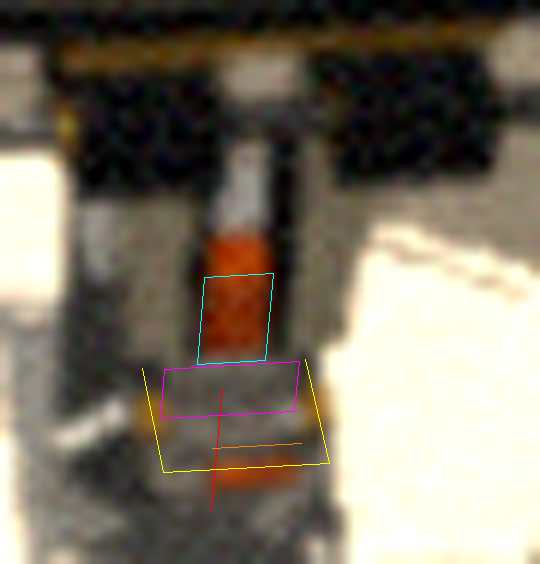

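The pin is seated. I ease off, open and lift.

carry_out(targets=[[[0,0,0,0,0,-0.05,-1],[0,0,0,0,0,0,-0.2],[0,0,0,0,0,0,-0.2],[0,0,0,0,0,0,-0.2],[0,0,0,0,0,-0.3,-0.2],[0,0,0,0,0,-0.7,-0.2],[0,0,0,0,0,-0.9,-0.2],[0,0,0,0,0,-0.9,-0.2],[0,0,0,0,0,-0.4,-1],[0,0,0,0,0,0,-1],[0,0,0,0,0,0,-1],[0,0,0,0,0,0,-1]]])

```text
t: 16.3
eef_pos: [0.5756, 0.1044, 0.35]
ee_rot: [-3.14, -0.001, 2.692]
force: [0.1, -0.8, -0.4]
width: 0.0022
```

Run:
```python
from ov import *
s=arm.get_state();print(s['eef_pos'],s['width'],s['force']);snap('scene','s8.png')
ov('s8.png',np.array([.5759,.1045,.075]),-.45,(145,192,275,320),12,'v8.png')
```

```text
[0.57562426 0.1043574  0.3499778 ] 0.0021780692416991463 [ 0.11946348 -0.75567114 -0.43344096]
```

View pics/v8.png

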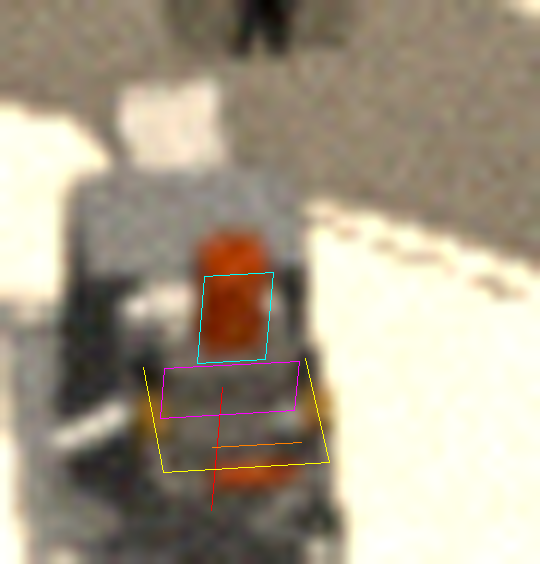

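The pin stands home with its loop level over the shaft end. Next the shut fingers go about 27 mm out, leaning 10° so the gripper's body clears the grip.

```bash
cat > tp.py <<'E'
from h import *
def tip(x,y,z,b=10,axis=(.5759,.1045,.075),t=-.45):
    X=np.array([np.cos(t),np.sin(t),0]);Y=np.array([-np.sin(t),np.cos(t),0]);Z=np.array([0,0,1.])
    R=Ro.from_euler('xyz',[np.pi,0,t+np.pi])*Ro.from_rotvec([0,np.radians(b),0])
    p=np.array(axis)+(x*X+y*Y+z*Z)/1000-.178*R.apply([0,0,1])
    plan(p,R.as_euler('xyz'))
    s=arm.get_state();q=s['eef_pos']+.178*Ro.from_euler('xyz',s['ee_rot']).apply([0,0,1])-np.array(axis)
    print('tip now',np.round(1000*np.array([q@X,q@Y,q[2]]),1))
E
python3 -c "
from tp import *
tip(27,0,40)"
```

```text
turn units [-0.008  1.244  0.   ] then shift units [-2.703  0.008  1.952] F [ 0.22 -0.    0.54] w 0.0011 t 16.35
tip now [-0.3 -0.4 97.1]
```

carry_out(targets=[[[0,0.622,0,0,0,0,-1],[0,0.622,0,0,0,0,-1],[0,0,0,-0.9,0,0,-1],[0,0,0,-0.9,0.008,0,-1],[0,0,0,-0.903,0,0,-1],[0,0,0,0,0,0.65,-1],[0,0,0,0,0,0.65,-1],[0,0,0,0,0,0.65,-1],[0,0,0,0,0,0,-1],[0,0,0,0,0,0,-1]]])

```text
t: 17.6
eef_pos: [0.6283, 0.0796, 0.2917]
ee_rot: [3.141, -0.173, 2.692]
force: [-1.0, 0.3, -0.3]
width: 0.0003
```

Run:
```python
from tp import *
from ov import ov
tip(27,0,-26)
snap('scene','s9.png')
ov('s9.png',np.array([.5759,.1045,.075]),-.45,(135,192,265,325),11,'v9.png')
```

```text
turn units [0.001 0.011 0.005] then shift units [-0.462 -0.015  2.656] F [-1.    0.28 -0.28] w 0.0003 t 17.6
tip now [27.4  0.4 41.4]
```

View pics/v9.png

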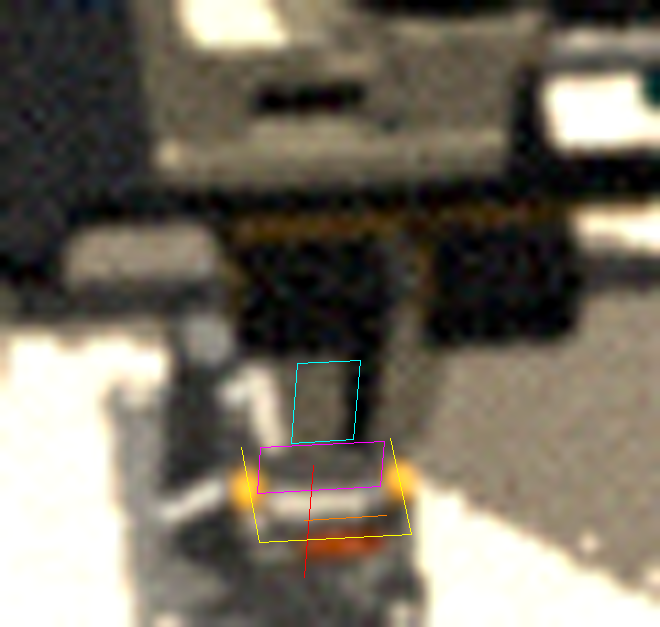

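carry_out(targets=[[[0,0,0,-0.035,-0.015,0.197,-1],[0,0,0,-0.035,0,0.197,-1],[0,0,0,-0.035,0,0.197,-1],[0,0,0,-0.035,0,0.197,-1],[0,0,0,-0.035,0,0.197,-1],[0,0,0,-0.035,0,0.197,-1],[0,0,0,0,0,0,-1]]])

```text
t: 18.52
eef_pos: [0.628, 0.0789, 0.2606]
ee_rot: [-3.141, -0.174, 2.692]
force: [0.0, -0.5, -0.6]
width: 0.0004
```

Run:
```python
from tp import *
from ov import ov
tip(27,0,-26)
snap('scene','s10.png')
ov('s10.png',np.array([.5759,.1045,.075]),-.45,(135,192,265,325),11,'v10.png')
```

```text
turn units [-0.004  0.001 -0.   ] then shift units [-0.248  0.015  1.432] F [ 0.01 -0.5  -0.61] w 0.0004 t 18.52
tip now [27.2 -0.5 10.3]
```

View pics/v10.png

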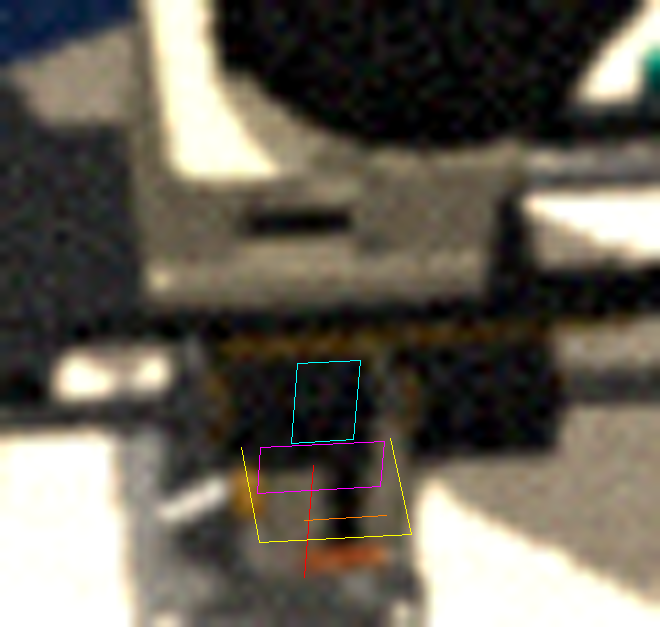

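Fingers are at the loop, with the tab at (345,555) just in front. Pressing on.

carry_out(targets=[[[0,0,0,-0.021,0.01,0.118,-1],[0,0,0,-0.021,0.01,0.118,-1],[0,0,0,-0.021,0,0.118,-1],[0,0,0,-0.021,0,0.118,-1],[0,0,0,-0.021,0,0.118,-1],[0,0,0,0,0,0,-1]]])

```text
t: 19.32
eef_pos: [0.6283, 0.0794, 0.2459]
ee_rot: [-3.141, -0.174, 2.692]
force: [0.2, -0.4, -1.1]
width: 0.0008
```

Run:
```python
from tp import *
tip(27,0,-26)
```

```text
turn units [-0.002  0.004  0.001] then shift units [-0.141 -0.008  0.853] F [ 0.23 -0.37 -1.08] w 0.0008 t 19.32
tip now [27.3  0.1 -4.4]
```

carry_out(targets=[[[0,0,0,-0.014,0,0.079,-1],[0,0,0,-0.014,0,0.079,-1],[0,0,0,-0.014,0,0.079,-1],[0,0,0,-0.014,0,0.079,-1],[0,0,0,0,0,0,-1]]])

```text
t: 19.95
eef_pos: [0.6284, 0.0794, 0.238]
ee_rot: [-3.141, -0.174, 2.692]
force: [0.5, -0.2, 0.5]
width: 0.0005
```

carry_out(targets=[[[0,0,0,-0.014,0,0.079,-1],[0,0,0,-0.014,0,0.079,-1],[0,0,0,0,0,0,-1]]])

```text
t: 20.32
eef_pos: [0.6284, 0.0794, 0.2342]
ee_rot: [-3.142, -0.174, 2.692]
force: [-0.4, -0.2, 1.5]
width: 0.0007
```

carry_out(targets=[[[0,0,0,-0.014,0,0.079,-1],[0,0,0,-0.014,0,0.079,-1],[0,0,0,0,0,0,-1]]])

```text
t: 20.7
eef_pos: [0.6284, 0.0794, 0.2303]
ee_rot: [3.142, -0.174, 2.692]
force: [-0.5, 0.6, 4.5]
width: 0.0002
```

Run:
```python
from tp import *
from ov import ov
tip(27,0,-26)
snap('scene','s11.png')
ov('s11.png',np.array([.5759,.1045,.075]),-.45,(135,192,265,325),11,'v11.png')
```

```text
turn units [-0.     0.006  0.002] then shift units [-0.032 -0.01   0.239] F [-0.53  0.63  4.52] w 0.0002 t 20.7
tip now [ 27.4   0.2 -20. ]
```

View pics/v11.png

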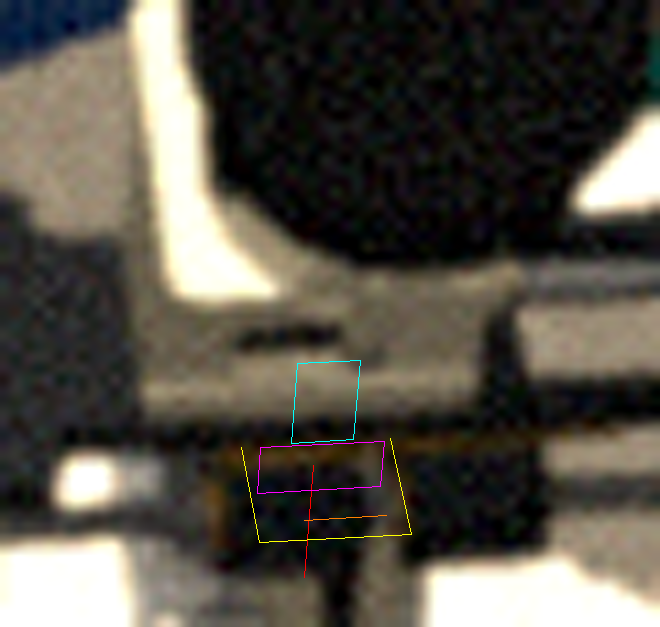

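Force is 4.5 N at tip z = -20 mm, which is the expected stretch over the end edge. Continuing in 1–2 mm steps.

carry_out(targets=[[[0,0,0,-0.007,-0.01,0.04,-1],[0,0,0,-0.007,0,0.04,-1],[0,0,0,0,0,0,-1]]])

```text
t: 21.12
eef_pos: [0.6283, 0.0793, 0.2283]
ee_rot: [3.141, -0.173, 2.692]
force: [-1.8, -0.1, 4.2]
width: 0.0006
```

carry_out(targets=[[[0,0,0,-0.007,0,0.04,-1],[0,0,0,-0.007,0,0.04,-1],[0,0,0,0,0,0,-1]]])

```text
t: 21.5
eef_pos: [0.6282, 0.0791, 0.2255]
ee_rot: [-3.141, -0.174, 2.691]
force: [0.6, 0.3, -0.4]
width: 0.0007
```

The force fell from 4.2 N to about 0, so it has snapped. I follow down lightly to confirm it reaches the stop.

carry_out(targets=[[[0,0,0,-0.007,0,0.04,-1],[0,0,0,-0.007,0,0.04,-1],[0,0,0,0,0,0,-1]]])

```text
t: 21.88
eef_pos: [0.6283, 0.0791, 0.224]
ee_rot: [-3.142, -0.174, 2.692]
force: [0.5, 0.5, 0.5]
width: 0.0008
```

carry_out(targets=[[[0,0,0,-0.007,0,0.04,-1],[0,0,0,0,0,0,-1]]])

```text
t: 22.12
eef_pos: [0.6283, 0.0792, 0.223]
ee_rot: [3.142, -0.174, 2.692]
force: [0.2, 0.2, 0.1]
width: 0.0004
```

carry_out(targets=[[[0,0,0,0.035,0,-0.197,-1],[0,0,0,0.07,0,-0.394,-1],[0,0,0,0.105,0,-0.59,-1],[0,0,0,0.14,0,-0.79,-1],[0,0,0,0.14,0,-0.79,-1],[0,0,0,0.14,0,-0.79,-1],[0,0,0,0.14,0,-0.79,-1],[0,0,0,0.14,0,-0.79,-1],[0,0,0,0,-0.9,0,-1],[0,0,0,0,-0.9,0,-1],[0,0,0,0,-0.9,0,-1],[0,0,0,0,-0.9,0,-1],[0,0,0,0,-0.9,0,-1],[0,0,0,0,-0.9,0,-1],[0,0,0,0,-0.9,0,-1],[0,0,0,0,0,0,-1]]])

```text
t: 24.12
eef_pos: [0.5588, -0.0642, 0.3535]
ee_rot: [-3.141, -0.174, 2.69]
force: [0.2, 0.4, -0.9]
width: 0.0006
```

Run:
```python
from ov import *
im,_=snap('scene','s12.png');snap('top','t12.png')
for n in('scene','top'):
  for q in ('bar','tab','hinge_mid'): print(n,q,[(np.round(a['point'],1).tolist(),round(a['conf'],2)) for a in arm.landmark_of(n,q)])
ov('s12.png',np.array([.5759,.1045,.075]),-.45,(145,195,265,325),11,'v12.png')
t=cv2.imread('pics/t12.png');cv2.imwrite('pics/v12t.png',cv2.resize(np.clip(t[185:250,180:250]*1.8,0,255).astype(np.uint8),None,fx=9,fy=9,interpolation=3))
X=np.array([np.cos(-.45),np.sin(-.45),0])
for th in(0,.95,1.2,1.33):
  c,s=np.cos(th),np.sin(th);P=np.array([.5759,.1045,.082])
  print(th,'bar',proj('scene',P+.031*(c*X-np.array([0,0,s])))[0],'tab',proj('scene',P+(.039*c+.014*s)*X+np.array([0,0,.014*c-.039*s]))[0])
```

```text
scene bar [([182.5, 291.5], 0.43), ([256.8, 179.8], 0.18)]
scene tab [([189.6, 293.9], 0.43), ([178.8, 293.1], 0.34)]
scene hinge_mid [([172.3, 293.0], 0.65)]
top bar [([150.2, 326.1], 0.26)]
top tab [([254.7, 131.7], 0.3), ([209.4, 218.2], 0.29)]
top hinge_mid [([208.8, 219.6], 0.59)]
0 bar [183.45816546 295.03212527] tab [181.60841458 295.90577801]
0.95 bar [187.05899878 293.60536215] tab [191.15716899 294.58119596]
1.2 bar [186.19522056 293.1233936 ] tab [191.36310833 293.97720322]
1.33 bar [185.46873632 292.8754842 ] tab [191.06227934 293.64658996]
```

View pics/v12.png

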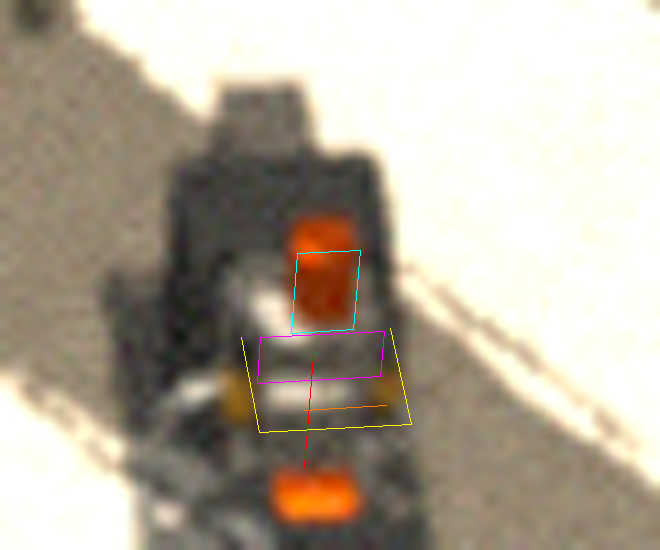

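View pics/v12t.png

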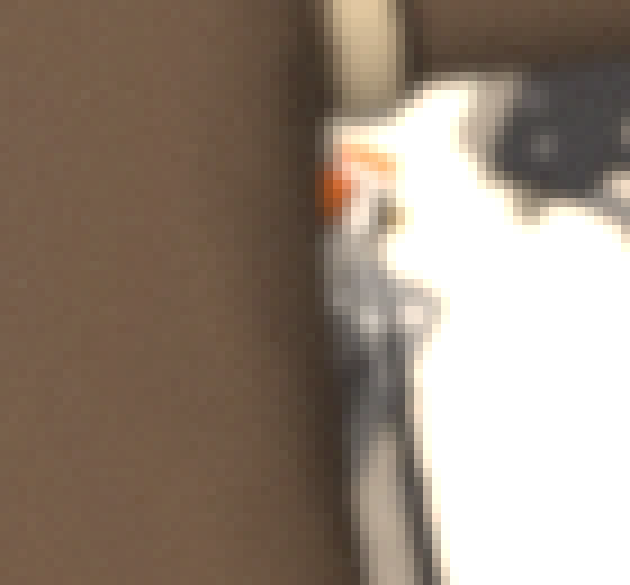

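View pics/s12.png

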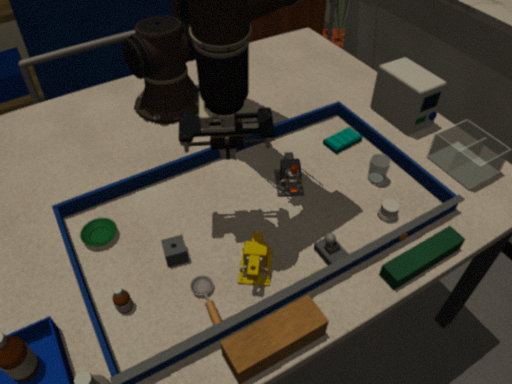

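The tab (zoom (315,495), scene ≈[190,293.5]) has moved well down and in. I check the loop angle from depth.

Run:
```python
from h import *
P=[];a=[];X=np.array([np.cos(-.45),np.sin(-.45)])
for k in range(4):
    im,d=snap('scene','s13.png'); C=cloud('scene')
    I=im.astype(int);m=(I[...,0]>2*I[...,2])&(I[...,0]>1.6*I[...,1]);m[:186]=0;m[196:]=0;m[:,:284]=0;m[:,303:]=0
    p=C[m];p=p[p[:,2]<.07];P.append(p)
p=np.vstack(P);x=(p[:,:2]-[.5759,.1045])@X*1000;z=p[:,2]*1000
print(len(p),'x',np.percentile(x,[5,25,50,75,95]).round(1),'z',np.percentile(z,[5,25,50,75,95]).round(1))
r=np.stack([x,z-82],1);print('med',np.median(r,0))
for th in(.95,1.07,1.2,1.33):
    c,s=np.cos(th),np.sin(th);f=lambda u,v:(u*c+v*s,82+v*c-u*s)
    print(th,'tab edge',np.round(f(39,14),1),'tab base',np.round(f(31,2.5),1))
rows=np.where(m)[0];print(rows.min(),rows.max())
s=arm.get_state();print(s['t'])
```

```text
157 x [-16.3  14.4  17.1  20.9  24.1] z [ 4.4 46.8 48.4 50.4 52.8]
med [ 17.05177423 -33.61844718]
0.95 tab edge [34.1 58.4] tab base [20.1 58.2]
1.07 tab edge [31.  54.5] tab base [17.1 56. ]
1.2 tab edge [27.2 50.7] tab base [13.6 54. ]
1.33 tab edge [22.9 47.5] tab base [ 9.8 52.5]
187 192
24.725
```

The measured tab midpoint (x 17, z 48 mm) fits a loop angle of about 1.33: 16/50 would be expected at 1.33 and 20/52 at 1.2. The loop is latched and the robot is clear, so I hand in.

```bash
python3 -c "
from station import arm
print(arm.job_done()); print(arm.get_state()['t'])"
```

```text
the job is handed in; nothing more can be done
None
the job is handed in; nothing more can be done
```

The pin is home in the grey bracket's shaft, its loop is snapped under the shaft end, and I handed the job in at about 25 s of the 61 s allowed.

- **Pin:** I lifted it out of its block, lowered it into the cross hole with almost no resistance, and felt it seat at 6.4 N, at the height expected for fully home. The loop pointed out over the shaft end.
- **Loop:** I pressed it down with shut fingertips. The readings during the press reached about 4.5 N and then fell to zero, which is the snap.
- **Last checks:** The depth readings put the tab at x ≈ 17 mm and z ≈ 48 mm, which fits a loop angle of about 1.33. The last scene picture showed the pin still home, the other things apparently undisturbed, and the gripper well clear.
- **Did not agree or did not help:** The networks' low-confidence (0.43) position for the bar was a few pixels off the geometry. In the final top view the gripper hid most of the bracket, so that view could not confirm anything. I judged the latching from the scene camera and the drop in force.

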